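Bolt the kit case shut

TASK

Lock the lid of the construction-kit case: with one fingertip press the spring catch bar down and keep it down while the other fingertip pushes the bolt by its upright lug all the way home through the keeper on the lid, then let the catch spring fully back up and take the hand away. Only press and push, gently: do not pinch, lift or force anything, and leave the loose things around the case where they are.

Things in the scene. Friction and masses are not known exactly. Their poses are not given: they have to be found in the camera images.
- case: Flat grey transport case, fixed, 300 (x) x 400 (y) x 120 (z) mm. Origin: centre of its underside. Top: -y half a deck, +y half the shut lid, black seam at y = 10 mm. On the deck, along the case's y: the catch bar (centre line x = -30 mm) and the bolt (x = +30 mm). Low between them the catch's two teeth (x 4 to 16 mm, 21 mm high) block a dog on the bolt. Fixed fittings are up to 18 mm high.
- bolt (a joint): Steel barrel bolt, slides along the case's +y, in m: 0 to 0.0015 = open (start), 0.040 = fully home, rod end 17 mm past the keeper. Friction about 2 N, no spring. The teeth let it move only 2 mm at either end of its travel unless the catch is pressed over 6 mm; a catch let up half way locks the bolt there.
- lug (a point): Centre of the top of the bolt's lug, an upright steel block 30 (case x) x 12 (case y) x 38 (z) mm; its top is 50 mm above the case's top. Moves with the bolt. Push its -y face. Behind it (-y) all is clear for 40 mm down to the rod, whose top is 13 mm above the case's top; then comes a guide 16 mm high.
- catch (a joint): Spring safety catch, moves straight down, in m: 0 = up (at rest), 0.012 = fully down (stop). Pressing takes about 2 N to start, 7 N at the bottom (400 N/m). Its teeth clear the bolt's dog beyond 0.006; 0.008 to 0.011 is a good depth. It springs up when let go, but with the bolt part way it may rest on the dog at 0.006.
- bar (a point): Centre of the top of the catch's ribbed flat bar, 26 (case x) x 104 (case y) mm, 36 mm above the case's top when up, 24 mm when fully down. Moves with the catch. Long, so that a fingertip can slide along it while holding it down. At the start it is level with the lug in y, and 60 mm from it towards -x (centre to centre).
- keeper (a point): Centre of the hole of the keeper, a small steel staple on the lid (32 x 14 x 18 mm high) in line with the bolt, 74 mm ahead of the lug's centre at the start, 8 mm above the case's top.
- post: Bystander: loose yellow rod (12 mm diameter, 80 mm high) on a round foot (44 mm diameter), standing on the deck. Origin: centre of its underside.
- girder: Bystander: loose yellow lattice girder 90 x 32 x 12 mm lying on the lid. Origin: centre of its underside.
- mug: Bystander: white mug, 80 mm diameter, 90 mm high, on the table beside the lid. Origin: centre of its underside.
- star: Bystander: yellow eight-armed star 130 mm across, 12 mm high, on the table beside the deck. Origin: centre of its underside.

How it is judged:
By the outcome, as a careful person would: the job done as asked, in the order asked, and still so for the second after the job is handed in, with the robot touching nothing.
It also fails if it takes over 35 s, if anything falls off the work surface, if the arm or the gripper's body presses on something with over 40 N, if the wrist force passes 120 N, or if a joint passes its speed limit or range.

ROBOT

A 6-joint arm with a two-finger parallel gripper is mounted at the origin on the work surface. World frame = base frame: x ahead of the robot, y to its left, z up, the work surface at z = 0. Lengths are in m, angles in rad, forces in N, time in s.
With the tool pointing down it reaches from about 0.35 to 0.975 m from the base axis. Payload 4.9 kg.
Tool frame: the origin (TCP) lies at the very end of the fingers, on their centre line; the grasp point (between the pads) lies 19 mm behind it; x points along the fingers, y is the direction in which the jaws open and shut, and the axes are right-handed (so a half turn about x gives the same grasp; the last joint's range is limited). The gripper opens to 85 mm and grips with 20 to 120 N. Pads are 22 mm wide; open, the fingers measure 114 mm over their backs; the gripper's body (76 mm by 85 mm) begins 54 mm behind the grasp point. The pads swing forward as they close: fully open they stand 13 mm farther back than shut.
Start: joints at [1.227, 0.053, 1.613, -0, 1.476, -0.119], TCP at [0.139, 0.609, 0.231] pointing down, gripper open.
Joint ranges: [-3.01, 3.01], [-1.01, 2.22], [0.06, 2.58], [-1.02, 4.17], [0.09, 2.62], [-3.14, 3.14]. Speed limits (rad/s): [2.57, 2.57, 3.14, 3.14, 3.14, 3.14].

INTERFACE

Orientations are given as a rotation vector (axis times angle).
In Python, from station import ctrl, get_image, calibration, finish_job, search_frame, cut_out, mark_of gives the robot as it stands. The module is installed in compiled form; this text tells all that it offers.
- The arm moves only by the tool arm_command, never from a script. Its argument "plan" is a list that holds one entry, the list of rows, each a list of 7 numbers: the shift along the tool's x, y, z in m, then the turn, a rotation vector about the tool's x, y, z in degrees, then the finger opening in m, from 0 to 0.0854. A call has 1 to 20 rows; each row shifts and turns the pose as measured when the row begins, along the tool's axes as they then stand; what a row does not reach is not made up. A row lasts 1/12 s, in which the tool goes at most 41.7 mm and 7.16 degrees, less where a joint would pass 70% of its speed; a pose out of reach is approached as far as the arm can. A call with a gripper value outside its range is refused whole. The fingers move at their own pace and stop on an object; "squeeze" is the grip in N (left out, the last holds). Time passes only in rows, so rows that do not move let the fingers close. It gives the time, the measured TCP pose, the force and the opening at its end, in the units of the state.
- ctrl.get_obs(): the state, without advancing time (a new reading comes with each control period).
- get_image(name): name is "side" or "top" or "wrist"; returns the picture (400x640x3 uint8, red, green, blue); there is no depth.
- calibration(name): a dict with "fx", "fy", "cx", "cy" (pixels), "cam_to_world" (4x4, takes a point from camera to world coordinates); the wrist camera has in their place "hand_eye" (4x4, takes a point from camera to tool coordinates, whose origin is the TCP and whose axes are the tool frame's). Camera axes: x right, y down, z forward; pixel columns grow to the right and rows downward; lengths in m; the calibration is good to about 2 mm. A picture is of the moment at which its call begins: read the wrist's pose just before it. calibration takes no time and is no camera call.
- finish_job(): hands the job in, once; it reports no verdict.
Trained networks look in the newest picture that a camera, given by its name, has taken for a name from the list of things; names that differ only in an ending like _2 or _b are one class to them, and where a whole thing is asked for, a point or a joint stands for the part that bears it (a point fixed in the world has none). Each returns a list of dicts, best first, with "conf" (0 to 1); they miss things now and then, are a little off and sometimes report something else, mostly with a low value. They report only what shows in the picture. A call takes as long as a camera call.
- search_frame(camera, thing): "at" ([x, y, z] in m, in the coordinates of the camera as it stood for that picture, good to about 4 mm: the middle of the surface that is visible of it).
- cut_out(camera, thing): "mask" (400x640 bool, what is visible of it).
- mark_of(camera, thing): "at" ([x, y, z] in m, in the coordinates of the camera as it stood for that picture, good to about 4 mm: a listed point, or the origin of a listed thing).
The state is a dict: "t": time; "q": joint angles; "dq": joint speeds; "effort": joint torques, N m; "tool_pos": TCP position; "tool_rot": TCP orientation; "contact_force": force on the tool from outside, world axes, zero at the start; "wrist_torque": the same for the moment, N m; "opening": finger opening in m.
Only numpy, scipy, OpenCV 4.12 (cv2) and the standard library are available. Lean on these libraries where they do the work, as an engineer would, in place of code of your own. Each camera call takes 0.05 s, during which the arm holds its last target. There are 200 camera calls.

## Working session

There is one attempt and no reset: what is moved stays moved. The work goes in short steps, Python scripts to look and compute and a tool call to move; the robot and the scene stay as the last step left them, time stands still between calls to the robot, and variables do not carry over. Pictures are saved under pics/ and viewed, about 8 in all and at most 12, crops included, and the job is handed in when it is done.

Besides the shell and the picture viewer there is one more tool, called after "Request:" as a command line: name --argument value ..., lists and objects as JSON in quotes. arm_command: Moves the arm, as the interface text tells. Its arguments: {"type":"object","properties":{"plan":{"type":"array","items":{"type":"array","items":{"type":"array","items":{"type":"number"}}}},"squeeze":{"type":"number"}},"required":["plan"]}

```bash
mkdir -p pics; cat > h.py <<'E'
import numpy as np, cv2
from scipy.spatial.transform import Rotation as R
from station import ctrl, get_image, calibration, finish_job, search_frame, cut_out, mark_of
def T(cam):
    c=calibration(cam)
    if cam!="wrist": return np.array(c["cam_to_world"])
    o=ctrl.get_obs(); M=np.eye(4); M[:3,:3]=R.from_rotvec(o["tool_rot"]).as_matrix(); M[:3,3]=o["tool_pos"]
    return M@np.array(c["hand_eye"])
def snap(cam,fn=None):
    M=T(cam); im=get_image(cam)
    if fn: cv2.imwrite("pics/"+fn,im[:,:,::-1])
    return M,im
def w(M,p): return (M@np.r_[p,1])[:3]
def px(cam,M,p):
    c=calibration(cam); q=np.linalg.inv(M)@np.r_[p,1]
    return np.array([c["fx"]*q[0]/q[2]+c["cx"],c["fy"]*q[1]/q[2]+c["cy"]])
def ray(cam,M,uv,z):
    c=calibration(cam); d=M[:3,:3]@np.array([(uv[0]-c["cx"])/c["fx"],(uv[1]-c["cy"])/c["fy"],1]); o=M[:3,3]
    return o+d*(z-o[2])/d[2]
E
python3 - <<'E'
from h import *
np.set_printoptions(precision=4,suppress=True)
o=ctrl.get_obs(); print(o["t"],o["tool_pos"],R.from_rotvec(o["tool_rot"]).as_matrix(),o["opening"])
for cam in ("top","side"):
    M,im=snap(cam,cam+"0.png")
    print(cam,M[:3,3])
    for t in ("lug","bar","keeper","case","post","girder"):
        for r in mark_of(cam,t)[:2]: print(t,w(M,r["at"]),round(r["conf"],2))
print(ctrl.get_obs()["t"])
E
```

```text
0.0 [0.1391 0.6087 0.2301] [[-0.0007  0.223   0.9748]
 [-0.0019  0.9748 -0.223 ]
 [-1.     -0.002  -0.0003]] 0.08527139620516765
top [0.4529 0.1035 1.2705]
lug [ 0.5482 -0.049   0.1721] 0.58
lug [0.5285 0.0027 0.0011] 0.58
bar [ 0.4882 -0.0324  0.1564] 0.83
keeper [0.5696 0.0246 0.1352] 0.84
case [0.5295 0.0043 0.0036] 0.78
post [ 0.5906 -0.1402  0.1223] 0.74
girder [0.5523 0.1505 0.122 ] 0.78
side [ 0.3953 -0.9117  0.9007]
lug [ 0.5446 -0.0552  0.1678] 0.69
lug [ 0.4864 -0.0382  0.151 ] 0.35
bar [ 0.4842 -0.0371  0.1469] 0.62
keeper [0.5626 0.015  0.1245] 0.89
case [ 0.5297 -0.002  -0.002 ] 0.81
post [ 0.5904 -0.1468  0.1189] 0.79
girder [0.5489 0.1493 0.1187] 0.72
girder [ 0.5326  0.0015 -0.0004] 0.2
0.7
```

View images.

View pics/top0.png

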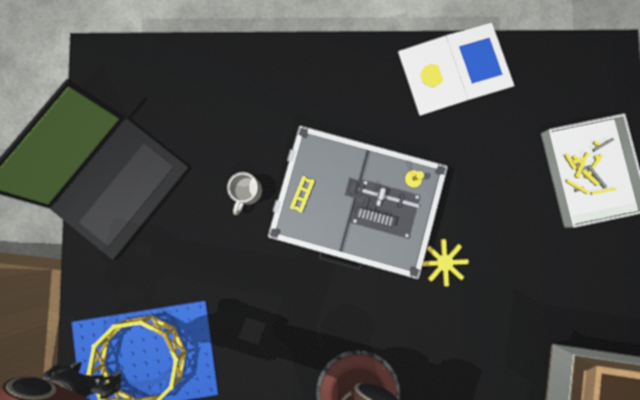

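View pics/side0.png

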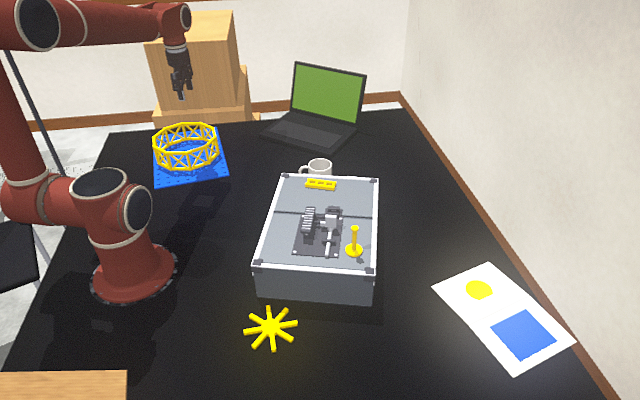

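The pictures show the case turned about −16°. In the top view the lug is near (381,197), the catch bar near (377,217), the post at (414,179) and the girder at (302,194). Lug, bar and keeper agree in height and spacing, so I'm moving over the deck.

Request:
arm_command --plan '[[[-0.0025,-0.029,0.0256,0,0,0,0.046],[-0.0025,-0.029,0.0256,0,0,0,0.046],[-0.0025,-0.029,0.0256,0,0,0,0.046],[-0.0025,-0.029,0.0256,0,0,0,0.046],[-0.0025,-0.029,0.0256,0,0,0,0.046],[-0.0025,-0.029,0.0256,0,0,0,0.046],[-0.0025,-0.029,0.0256,0,0,0,0.046],[-0.0025,-0.029,0.0256,0,0,0,0.046],[-0.0025,-0.029,0.0256,0,0,0,0.046],[-0.0025,-0.029,0.0256,0,0,0,0.046],[-0.0025,-0.029,0.0256,0,0,0,0.046],[-0.0025,-0.029,0.0256,0,0,0,0.046],[-0.0025,-0.029,0.0256,0,0,0,0.046],[-0.0025,-0.029,0.0256,0,0,0,0.046],[-0.0025,-0.029,0.0256,0,0,0,0.046],[-0.0025,-0.029,0.0256,0,0,0,0.046],[-0.0025,-0.029,0.0256,0,0,0,0.046],[-0.0025,-0.029,0.0256,0,0,0,0.046],[-0.0025,-0.029,0.0256,0,0,0,0.046],[-0.0025,-0.029,0.0256,0,0,0,0.046]]]'

```text
t: 2.37
tool_pos: [0.5232, -0.0954, 0.2866]
tool_rot: [0.169, 1.55, -0.163]
contact_force: [0.2, 0.3, -0.0]
opening: 0.046
```

Request:
arm_command --plan '[[[0,0,0,6.6,0,0,0.046],[0,0,0,6.6,0,0,0.046],[0,0,0,6.6,0,0,0.046],[0,0,0,6.6,0,0,0.046],[0,0,0,6.6,0,0,0.046],[0,0,0,6.6,0,0,0.046],[0,0,0,6.6,0,0,0.046],[0,0,0,6.6,0,0,0.046],[0,0,0,6.6,0,0,0.046],[0,0,0,6.6,0,0,0.046],[0,0,0,6.6,0,0,0.046],[0,0,0,6.6,0,0,0.046],[0,0,0,6.6,0,0,0.046],[0,0,0,6.6,0,0,0.046]]]'

```text
t: 3.53
tool_pos: [0.5262, -0.1058, 0.287]
tool_rot: [1.468, 1.015, -1.446]
contact_force: [0.6, -0.3, -0.3]
opening: 0.046
```

```bash
python3 - <<'E'
from h import *
np.set_printoptions(precision=4,suppress=True)
o=ctrl.get_obs(); Rm=R.from_rotvec(o["tool_rot"]).as_matrix(); print(o["t"],o["tool_pos"],Rm,o["opening"],o["contact_force"])
M,im=snap("wrist","w1.png"); print(M)
for t in ("lug","bar","keeper","post"):
    for r in mark_of("wrist",t)[:2]: p=w(M,r["at"]); print(t,p,Rm.T@(p-o["tool_pos"]),round(r["conf"],2),px("wrist",M,p))
E
```

```text
3.5333 [ 0.5262 -0.1058  0.287 ] [[ 0.0158  0.9407 -0.3389]
 [-0.0003 -0.3389 -0.9408]
 [-0.9999  0.015  -0.005 ]] 0.04596956353323803 [ 0.6488 -0.3391 -0.2704]
[[ 0.9409 -0.3291 -0.0798  0.548 ]
 [-0.3383 -0.9039 -0.2616 -0.0399]
 [ 0.014   0.2732 -0.9619  0.4302]
 [ 0.      0.      0.      1.    ]]
lug [ 0.5425 -0.0519  0.1695] [ 0.1178 -0.0047 -0.0556] 0.94 [307.3294 115.3953]
bar [ 0.4869 -0.0346  0.1499] [ 0.1364 -0.0632 -0.053 ] 0.62 [235.7556 117.374 ]
keeper [0.5657 0.0213 0.1321] [ 0.1554 -0.0082 -0.1322] 0.84 [303.3114  14.8244]
post [ 0.5888 -0.1428  0.1226] [0.1654 0.069  0.0144] 0.81 [386.1423 188.0954]
```

View pics/w1.png

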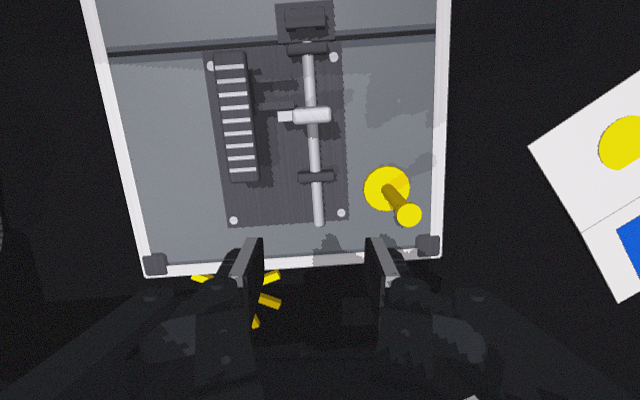

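The wrist view shows the rod running from (308,55) to (320,225), the lug top at (312,114), the ribbed bar from (229,55) to (244,180), and the seam from (108,54) to (435,32). Next I work out the exact yaw and the offsets in tool axes.

```bash
python3 - <<'E'
from h import *
np.set_printoptions(precision=4,suppress=True)
M=T("wrist"); o=ctrl.get_obs(); Rm=R.from_rotvec(o["tool_rot"]).as_matrix(); tp=o["tool_pos"]
f=lambda uv,z:ray("wrist",M,uv,z)
a=lambda p,q:np.degrees(np.arctan2((q-p)[1],(q-p)[0]))
print("seam yaw",a(f((108,54),.12),f((435,32),.12)))
print("rod yaw",a(f((320,225),.133),f((308,55),.133))-90)
print("bar yaw",a(f((244,180),.156),f((229,55),.156))-90, "bar ctr",(f((244,180),.156)+f((229,55),.156))/2,"len",np.linalg.norm(f((244,180),.156)-f((229,55),.156)))
print("left/right edge yaw",a(f((146,278),.12),f((82,0),.12))-90,a(f((440,258),.12),f((450,0),.12))-90)
# lug top face corners
im=cv2.imread("pics/w1.png"); cv2.imwrite("pics/w1c.png",cv2.resize(im[30:200,190:350],None,fx=3.5,fy=3.5,interpolation=cv2.INTER_CUBIC))
print("lug",f((312,114),.17))
E
```

```text
seam yaw -15.627005324271884
rod yaw -15.217727271249245
bar yaw -15.864816834230382 bar ctr [ 0.4874 -0.0376  0.156 ] len 0.09750417776673907
left/right edge yaw -15.36424143574105 -15.409344079716874
lug [ 0.5457 -0.052   0.17  ]
```

View pics/w1c.png

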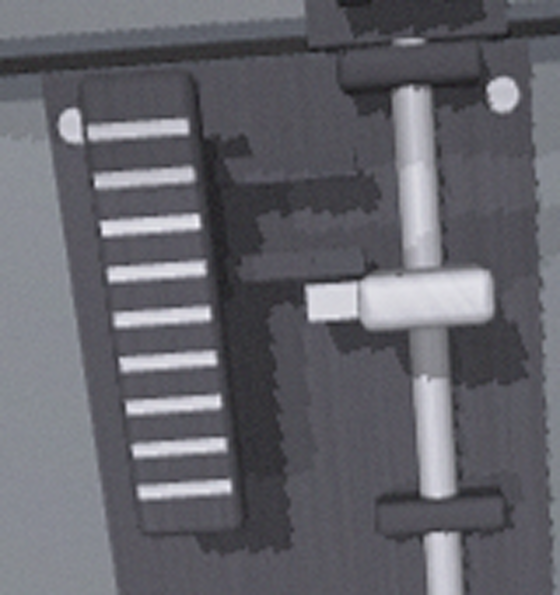

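Request:
arm_command --plan '[[[0.01,-0.007,-0.007,-1.1,-0.07,-0.2,0.046],[0.01,-0.007,-0.007,-1.1,-0.07,-0.2,0.046],[0.01,-0.007,-0.007,-1.1,-0.07,-0.2,0.046],[0.01,-0.007,-0.007,-1.1,-0.07,-0.2,0.046],[0.01,0,0,0,0,0,0.046],[0.01,0,0,0,0,0,0.046],[0.01,0,0,0,0,0,0.046],[0.01,0,0,0,0,0,0.046],[0,0,0,0,0,0,0.046]]]'

```text
t: 4.53
tool_pos: [0.504, -0.0654, 0.1954]
tool_rot: [1.384, 1.087, -1.391]
contact_force: [-0.6, 0.1, -0.8]
opening: 0.0463
```

```bash
cat > st.py <<'E'
from h import *
np.set_printoptions(precision=4,suppress=True)
L=np.array([.5455,-.053]); cx=np.array([.9639,-.2664]); cy=np.array([.2664,.9639])
o=ctrl.get_obs(); Rm=R.from_rotvec(o["tool_rot"]).as_matrix(); d=o["tool_pos"][:2]-(L-.03*cx)
v=Rm.T@np.array([0,0,-1.]); 
print("t",o["t"],"pos",o["tool_pos"],"case dx,dy mm from mid",1e3*d@cx,1e3*d@cy,"yaw",np.degrees(np.arctan2(Rm[1,1],Rm[0,1])),"tilt fix deg",np.degrees([-v[2],v[1]]),"F",o["contact_force"],"Fcase",o["contact_force"][:2]@cx,o["contact_force"][:2]@cy,"op",o["opening"])
E
python3 st.py
```

```text
t 4.5333 pos [ 0.504  -0.0654  0.1954] case dx,dy mm from mid -6.700595878677756 -22.995752467274915 yaw -13.96852210626528 tilt fix deg [0.0501 0.2843] F [-0.6388  0.1269 -0.7723] Fcase -0.6495648796782744 -0.04787461022159885 op 0.046266232846244024
```

Request:
arm_command --plan '[[[0,0.003,0.0015,0.6,0,0.1,0.046],[0,0.003,0.0015,0.6,0,0.1,0.046],[0,0,0,0,0,0,0.046],[0,0,0,0,0,0,0.046]]]'

```text
t: 4.87
tool_pos: [0.5101, -0.0712, 0.1952]
tool_rot: [1.403, 1.07, -1.406]
contact_force: [-0.4, 0.7, 0.6]
opening: 0.0462
```

```bash
python3 st.py; python3 - <<'E'
from h import *
np.set_printoptions(precision=4,suppress=True)
M,im=snap("wrist","w2.png"); o=ctrl.get_obs()
for t in ("lug","bar"):
    for r in mark_of("wrist",t)[:1]: print(t,w(M,r["at"]),r["conf"])
cv2.imwrite("pics/w2c.png",cv2.resize(im[:,140:480,::-1],None,fx=1.5,fy=1.5))
E
```

```text
t 4.8667 pos [ 0.5101 -0.0712  0.1952] case dx,dy mm from mid 0.7418782448608371 -26.989826211061867 yaw -15.374298605163817 tilt fix deg [0.066  0.0634] F [-0.3942  0.6949  0.633 ] Fcase -0.5651160227327321 0.5648190540403472 op 0.04619150313408567
lug [ 0.5417 -0.0535  0.1694] 0.75
bar [ 0.4859 -0.0335  0.1511] 0.96
```

View pics/w2c.png

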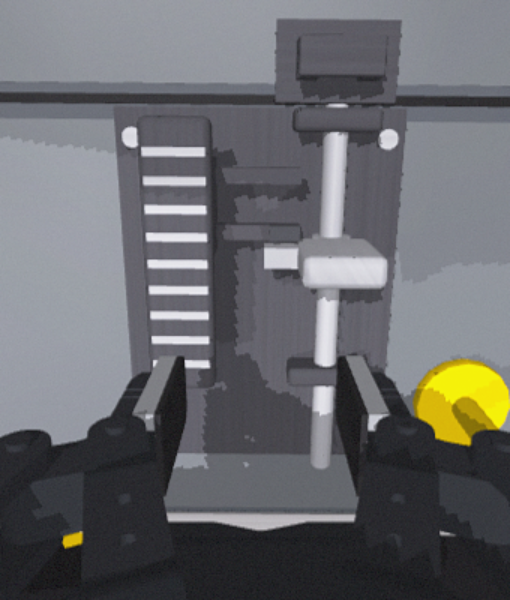

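The view confirms the alignment. The left tip is over the bar's near half, the right tip is behind the lug over the clear rod stretch, and the post foot at (465,400) is clear. I descend and watch the force.

Request:
arm_command --plan '[[[0.007,0,0,0,0,0,0.046],[0.007,0,0,0,0,0,0.046],[0.007,0,0,0,0,0,0.046],[0.007,0,0,0,0,0,0.046],[0.005,0,0,0,0,0,0.046],[0,0,0,0,0,0,0.046],[0,0,0,0,0,0,0.046]]]'

```text
t: 5.6
tool_pos: [0.5095, -0.0708, 0.1584]
tool_rot: [1.402, 1.071, -1.405]
contact_force: [-0.3, 0.2, -0.1]
opening: 0.0461
```

```bash
python3 st.py
```

```text
t 5.6 pos [ 0.5095 -0.0708  0.1584] case dx,dy mm from mid 0.0840666423533145 -26.72204571484361 yaw -15.334802673956299 tilt fix deg [0.0622 0.081 ] F [-0.2949  0.1937 -0.1142] Fcase -0.33586372338338366 0.10815090678526432 op 0.04606104820942331
```

Request:
arm_command --plan '[[[0.004,0,0,0,0,0,0.046],[0,0,0,0,0,0,0.046]]]'

```text
t: 5.77
tool_pos: [0.5096, -0.0708, 0.1539]
tool_rot: [1.402, 1.071, -1.405]
contact_force: [-0.4, 0.9, -1.0]
opening: 0.0465
```

Request:
arm_command --plan '[[[0.003,0,0,0,0,0,0.046],[0,0,0,0,0,0,0.046]]]'

```text
t: 5.93
tool_pos: [0.5101, -0.0709, 0.1518]
tool_rot: [1.403, 1.07, -1.404]
contact_force: [-1.1, 0.3, 2.7]
opening: 0.0459
```

Request:
arm_command --plan '[[[0.003,0,0,0,0,0,0.046],[0,0,0,0,0,0,0.046]]]'

```text
t: 6.1
tool_pos: [0.5105, -0.071, 0.1501]
tool_rot: [1.403, 1.069, -1.404]
contact_force: [-2.4, -0.2, 2.9]
opening: 0.0463
```

Request:
arm_command --plan '[[[0.003,0,0,0,0,0,0.046],[0.002,0,0,0,0,0,0.046],[0,0,0,0,0,0,0.046],[0,0,0,0,0,0,0.046]]]'

```text
t: 6.43
tool_pos: [0.5108, -0.0711, 0.1465]
tool_rot: [1.403, 1.069, -1.403]
contact_force: [-2.1, 1.2, 5.0]
opening: 0.0459
```

Request:
arm_command --plan '[[[0.0015,0,0,0,0,0,0.046],[0,0,0,0,0,0,0.046],[0,0,0,0,0,0,0.046]]]'

```text
t: 6.68
tool_pos: [0.5108, -0.0711, 0.1459]
tool_rot: [1.402, 1.069, -1.403]
contact_force: [-2.5, 1.1, 5.4]
opening: 0.0461
```

```bash
python3 st.py; python3 - <<'E'
from h import *
np.set_printoptions(precision=4,suppress=True)
for c in ("side","wrist"):
    M,im=snap(c)
    for t in ("bar","lug"):
        for r in mark_of(c,t)[:1]: print(c,t,w(M,r["at"]),r["conf"],px(c,M,w(M,r["at"])))
    if c=="side": cv2.imwrite("pics/s2c.png",cv2.resize(im[160:300,240:400,::-1],None,fx=4,fy=4,interpolation=cv2.INTER_CUBIC))
E
```

```text
t 6.6833 pos [ 0.5108 -0.0711  0.1459] case dx,dy mm from mid 1.3958263169223148 -26.697850492774947 yaw -15.314240567700429 tilt fix deg [ 0.0802 -0.0497] F [-2.52    1.056   5.4082] Fcase -2.7103551768994323 0.346555404187759 op 0.0461235516965756
side bar [ 0.4864 -0.0382  0.1414] 0.56 [307.0587 221.7234]
side lug [ 0.5474 -0.0552  0.1682] 0.71 [330.8198 215.4884]
wrist bar [ 0.4848 -0.0344  0.1415] 0.93 [236.7725 190.4117]
wrist lug [ 0.5444 -0.0515  0.1671] 0.69 [384.2501 210.6038]
```

View pics/s2c.png

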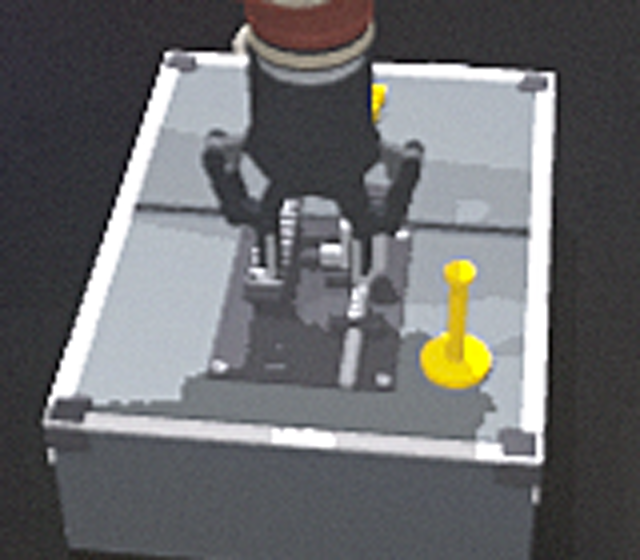

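The side view shows the left tip on the bar at (270,285) and the right tip behind the lug, with the post untouched. The bar is down by somewhere between 6 and 9 mm, so I press slightly deeper before pushing.

Request:
arm_command --plan '[[[0.002,0,0,0,0,0,0.046],[0.001,0,0,0,0,0,0.046],[0.0005,0,0,0,0,0,0.046]]]'

```text
t: 7.23
tool_pos: [0.5108, -0.0711, 0.1437]
tool_rot: [1.402, 1.069, -1.404]
contact_force: [-2.2, 0.7, 6.6]
opening: 0.0457
```

Request:
arm_command --plan '[[[0.0005,0,0,0,0,0,0.046],[0.0005,0,0,0,0,0,0.046],[0.0005,0,0,0,0,0,0.046]]]'

```text
t: 7.48
tool_pos: [0.5108, -0.0711, 0.1436]
tool_rot: [1.402, 1.07, -1.404]
contact_force: [-2.9, 1.1, 6.0]
opening: 0.0457
```

Request:
arm_command --plan '[[[0.0005,0,-0.003,0,0,0,0.046],[0.0005,0,-0.003,0,0,0,0.046],[0.0005,0,-0.003,0,0,0,0.046]]]'

```text
t: 7.73
tool_pos: [0.5138, -0.0663, 0.1443]
tool_rot: [1.395, 1.061, -1.406]
contact_force: [-2.4, -3.9, 5.3]
opening: 0.0463
```

```bash
python3 st.py
```

```text
t 7.7333 pos [ 0.5138 -0.0663  0.1443] case dx,dy mm from mid 2.998899600976993 -21.22115228697384 yaw -15.275663214874724 tilt fix deg [ 0.6072 -0.2163] F [-2.4038 -3.9309  5.2779] Fcase -1.2698600854141457 -4.429351429465496 op 0.04634283958812165
```

Request:
arm_command --plan '[[[0.001,-0.0007,-0.003,0,0.3,-0.1,0.046],[0.001,-0.0007,-0.003,0,0.3,-0.1,0.046],[0.001,-0.0007,-0.003,0,0.2,-0.1,0.046]]]'

```text
t: 7.98
tool_pos: [0.5159, -0.0615, 0.1442]
tool_rot: [1.398, 1.063, -1.402]
contact_force: [-3.9, -6.4, 7.3]
opening: 0.0462
```

```bash
python3 st.py
```

```text
t 7.9833 pos [ 0.5159 -0.0615  0.1442] case dx,dy mm from mid 3.7204527607702857 -16.101593231407044 yaw -15.217760671994302 tilt fix deg [ 0.3924 -0.3165] F [-3.8929 -6.4354  7.2722] Fcase -2.0380067591408313 -7.240193566385409 op 0.046194823119776844
```

Request:
arm_command --plan '[[[0.0006,-0.0015,-0.003,0,0.3,-0.2,0.046],[0.0006,-0.0015,-0.003,0,0.3,-0.2,0.046],[0.0006,-0.0015,-0.003,0,0.2,-0.1,0.046]]]'

```text
t: 8.23
tool_pos: [0.5163, -0.058, 0.145]
tool_rot: [1.399, 1.062, -1.401]
contact_force: [-0.2, -7.0, 3.8]
opening: 0.0459
```

```bash
python3 st.py
```

```text
t 8.2333 pos [ 0.5163 -0.058   0.145 ] case dx,dy mm from mid 3.162562003267672 -12.593826208604662 yaw -15.218718667627712 tilt fix deg [ 0.3551 -0.3926] F [-0.2039 -6.9902  3.7627] Fcase 1.6656073021455513 -6.79213392312611 op 0.045904152814860724
```

```bash
cat > look.py <<'E'
from h import *
import sys
np.set_printoptions(precision=4,suppress=True)
L=np.array([.5455,-.053]); cx=np.array([.9639,-.2664]); cy=np.array([.2664,.9639])
for c in ("wrist","side"):
    M,im=snap(c,sys.argv[1]+c+".png")
    for t in ("bar","lug"):
        for r in mark_of(c,t)[:1]:
            p=w(M,r["at"]); print(c,t,p,round(r["conf"],2),"case dxdy from lug0",1e3*(p[:2]-L)@cx,1e3*(p[:2]-L)@cy)
E
python3 look.py w3; python3 st.py
```

```text
wrist bar [ 0.484  -0.0346  0.1432] 0.73 case dxdy from lug0 -64.13722802588245 1.3274091623506856
wrist lug [ 0.5424 -0.0479  0.1719] 0.97 case dxdy from lug0 -4.311951397374386 4.062252999488301
side bar [ 0.4847 -0.0391  0.1424] 0.63 case dxdy from lug0 -62.262511645946255 -2.777716161521116
side lug [ 0.5487 -0.0507  0.1714] 0.69 case dxdy from lug0 2.450356051126113 3.1136939453377876
t 8.5333 pos [ 0.5163 -0.0578  0.1451] case dx,dy mm from mid 3.1358231105585213 -12.391337657107911 yaw -15.213143030168661 tilt fix deg [ 0.3217 -0.3904] F [ 0.4235 -5.5417  4.9521] Fcase 1.8844903034306701 -5.2288058046105395 op 0.04614163530650748
```

View pics/w3wrist.png

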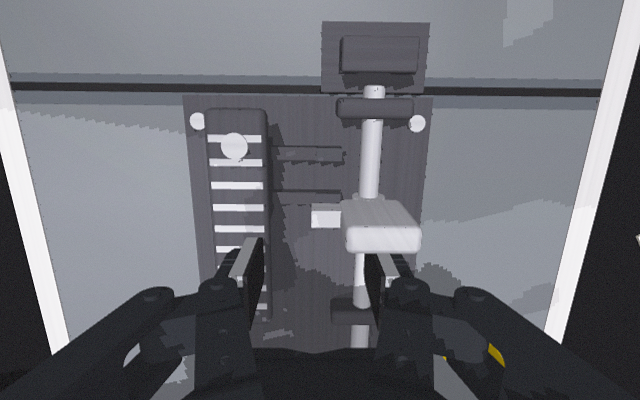

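The catch is still down (bar about 0.143). The dog at (325,217) sits just before the near tooth at (305,197), and the lug has moved about 3–4 mm. I keep pushing, with a little more downward bias.

Request:
arm_command --plan '[[[0.0014,-0.001,-0.0035,0,0.3,-0.2,0.046],[0.0012,-0.001,-0.0035,0,0.3,-0.2,0.046],[0.0008,-0.001,-0.0035,0,0.2,-0.1,0.046]]]'

```text
t: 8.78
tool_pos: [0.5177, -0.0534, 0.1448]
tool_rot: [1.4, 1.064, -1.401]
contact_force: [-1.4, -6.9, 3.4]
opening: 0.0458
```

```bash
python3 st.py
```

```text
t 8.7833 pos [ 0.5177 -0.0534  0.1448] case dx,dy mm from mid 3.3425213696025975 -7.737900015667444 yaw -15.248151419441278 tilt fix deg [ 0.2841 -0.3164] F [-1.3525 -6.9415  3.3971] Fcase 0.5455473603148838 -7.051231007854351 op 0.0458275182923149
```

Request:
arm_command --plan '[[[0.0018,-0.001,-0.0035,0,0.3,-0.2,0.046],[0.0015,-0.001,-0.0035,0,0.3,-0.2,0.046],[0.0012,-0.001,-0.0035,0,0.2,-0.1,0.046],[0.001,-0.001,-0.0035,0,0.2,-0.1,0.046]]]'

```text
t: 9.12
tool_pos: [0.5198, -0.0473, 0.1441]
tool_rot: [1.4, 1.063, -1.402]
contact_force: [-3.5, -6.4, 6.2]
opening: 0.0462
```

```bash
python3 st.py; python3 look.py w4
```

```text
t 9.1167 pos [ 0.5198 -0.0473  0.1441] case dx,dy mm from mid 3.7237661897547385 -1.360937119873888 yaw -15.267443480404044 tilt fix deg [ 0.3224 -0.2976] F [-3.4589 -6.393   6.1815] Fcase -1.630917282239924 -7.083698198949207 op 0.046232219073956825
wrist bar [ 0.4853 -0.0327  0.1436] 0.86 case dxdy from lug0 -63.43836890314131 3.4979060030727718
wrist lug [ 0.5463 -0.0365  0.169 ] 0.78 case dxdy from lug0 -3.5877950664886185 16.1507368524287
side bar [ 0.4844 -0.0378  0.1402] 0.81 case dxdy from lug0 -62.91600667708211 -1.5713282758584919
side lug [ 0.59   -0.1454  0.123 ] 0.71 case dxdy from lug0 67.56397794004582 -77.23365387228296
```

Request:
arm_command --plan '[[[0.001,-0.0012,-0.0035,0,0.3,-0.2,0.046],[0.001,-0.0012,-0.0035,0,0.3,-0.2,0.046],[0.001,-0.0012,-0.0035,0,0.2,-0.1,0.046],[0.001,-0.0012,-0.0035,0,0.2,-0.1,0.046],[0.001,-0.0012,-0.0035,0,0.2,-0.1,0.046]]]'

```text
t: 9.83
tool_pos: [0.522, -0.0397, 0.144]
tool_rot: [1.4, 1.06, -1.402]
contact_force: [-1.2, -6.9, 4.7]
opening: 0.0459
```

```bash
python3 st.py
```

```text
t 9.8333 pos [ 0.522  -0.0397  0.144 ] case dx,dy mm from mid 3.78827268728426 6.503487830240786 yaw -15.312690297883718 tilt fix deg [ 0.3857 -0.4421] F [-1.2192 -6.8761  4.7176] Fcase 0.6566239877301989 -6.952615777538589 op 0.045860089397174085
```

Request:
arm_command --plan '[[[0.0011,-0.0012,-0.0035,0,0.3,-0.3,0.046],[0.0011,-0.0012,-0.0035,0,0.3,-0.3,0.046],[0.0011,-0.0012,-0.0035,0,0.3,-0.2,0.046],[0.0011,-0.0012,-0.0035,0,0.2,-0.1,0.046],[0.0011,-0.0012,-0.0035,0,0.2,-0.1,0.046]]]'

```text
t: 10.25
tool_pos: [0.5241, -0.0319, 0.1441]
tool_rot: [1.4, 1.063, -1.404]
contact_force: [-2.1, -7.1, 6.3]
opening: 0.046
```

```bash
python3 st.py
```

```text
t 10.25 pos [ 0.5241 -0.0319  0.1441] case dx,dy mm from mid 3.7869640001878087 14.607614499859253 yaw -15.343189579562917 tilt fix deg [ 0.3556 -0.2475] F [-2.0872 -7.1236  6.332 ] Fcase -0.11413732885157891 -7.422451696812201 op 0.04601380333260386
```

Request:
arm_command --plan '[[[0.0011,-0.0012,-0.0035,0,0.3,-0.2,0.046],[0.0011,-0.0012,-0.0035,0,0.3,-0.2,0.046],[0.0011,-0.0012,-0.0035,0,0.3,-0.2,0.046]]]'

```text
t: 10.5
tool_pos: [0.5255, -0.0272, 0.1441]
tool_rot: [1.402, 1.066, -1.404]
contact_force: [-2.6, -6.8, 6.2]
opening: 0.0462
```

Request:
arm_command --plan '[[[0.0011,-0.0012,-0.0035,0,0.2,-0.1,0.046],[0.0011,-0.0012,-0.003,0,0.2,-0.1,0.046]]]'

```text
t: 10.67
tool_pos: [0.5263, -0.0244, 0.1441]
tool_rot: [1.401, 1.063, -1.404]
contact_force: [-2.5, -6.5, 6.2]
opening: 0.0463
```

```bash
python3 st.py; python3 look.py w5
```

```text
t 10.6667 pos [ 0.5263 -0.0244  0.1441] case dx,dy mm from mid 3.863674118980928 22.402141610049828 yaw -15.37501669666874 tilt fix deg [ 0.3021 -0.2714] F [-2.5028 -6.4709  6.1925] Fcase -0.6886361130530371 -6.904026555931593 op 0.046262479712231803
wrist lug [ 0.5548 -0.0116  0.1703] 0.86 case dxdy from lug0 -2.0128780782531344 42.34994472699143
side bar [ 0.4836 -0.0358  0.1422] 0.54 case dxdy from lug0 -64.28582157988443 0.11755060695410588
side lug [ 0.5586 -0.0182  0.1673] 0.72 case dxdy from lug0 3.398280875970419 37.008161465185076
```

Request:
arm_command --plan '[[[0.001,-0.001,-0.003,0,0.2,-0.1,0.046],[0.001,-0.001,-0.003,0,0.2,-0.1,0.046]]]'

```text
t: 11.13
tool_pos: [0.5266, -0.0234, 0.1441]
tool_rot: [1.398, 1.059, -1.406]
contact_force: [-5.5, -12.8, 7.0]
opening: 0.0459
```

Request:
arm_command --plan '[[[0.001,-0.001,-0.003,0,0.2,-0.1,0.046],[0.001,-0.001,-0.003,0,0.2,-0.1,0.046]]]'

```text
t: 11.3
tool_pos: [0.5266, -0.0235, 0.1442]
tool_rot: [1.394, 1.053, -1.411]
contact_force: [-5.2, -10.6, 7.7]
opening: 0.0459
```

```bash
python3 st.py
```

```text
t 11.3 pos [ 0.5266 -0.0235  0.1442] case dx,dy mm from mid 3.923151939744249 23.40352616285028 yaw -15.493391809431067 tilt fix deg [ 0.9641 -0.3563] F [ -5.1664 -10.6223   7.6749] Fcase -2.1501066679761576 -11.61518458578985 op 0.04592536302087389
```

The bolt has stopped: the push force rose to about 12 N with no more travel, after roughly 40 mm from the lug contact. I ease off the lug, then rise straight up so the catch can follow.

Request:
arm_command --plan '[[[0.0005,0,0.001,0,0,0,0.046],[-0.001,0,0.001,0,0,0,0.046],[-0.003,0,0.0005,0,0,0,0.046],[-0.003,0,0,0,0,0,0.046],[-0.003,0,0,0,0,0,0.046],[-0.003,0,0,0,0,0,0.046],[-0.005,0,0,0,0,0,0.046],[-0.007,0,0,0,0,0,0.046],[-0.01,0,0,0,0,0,0.046],[-0.01,0,0,0,0,0,0.046],[-0.01,0,0,0,0,0,0.046],[-0.01,0,0,0,0,0,0.046],[-0.01,0,0,0,0,0,0.046],[-0.01,0,0,0,0,0,0.046],[0,0,0,0,0,0,0.046]]]'

```text
t: 12.55
tool_pos: [0.5267, -0.0243, 0.2379]
tool_rot: [1.399, 1.05, -1.407]
contact_force: [0.2, -0.2, 0.8]
opening: 0.0461
```

```bash
python3 st.py; python3 look.py w6; python3 -c "
import cv2;im=cv2.imread('pics/w6wrist.png');cv2.imwrite('pics/w6c.png',im)"
```

```text
t 12.55 pos [ 0.5267 -0.0243  0.2379] case dx,dy mm from mid 4.212767761436766 22.636033010103485 yaw -15.595461342386207 tilt fix deg [ 0.8024 -0.5915] F [ 0.2435 -0.2263  0.7764] Fcase 0.2949815538066659 -0.15325431959743868 op 0.04609126941029446
wrist bar [ 0.4845 -0.0332  0.152 ] 0.63 case dxdy from lug0 -64.07222432439166 2.8141412750905124
wrist lug [ 0.5554 -0.0142  0.1692] 0.87 case dxdy from lug0 -0.7543167505184413 40.0338946742219
side bar [ 0.4836 -0.0382  0.1503] 0.62 case dxdy from lug0 -63.6570768872817 -2.2267060480928036
side lug [ 0.558  -0.0189  0.1693] 0.54 case dxdy from lug0 2.997833950223964 36.225197918150855
```

View pics/w6wrist.png

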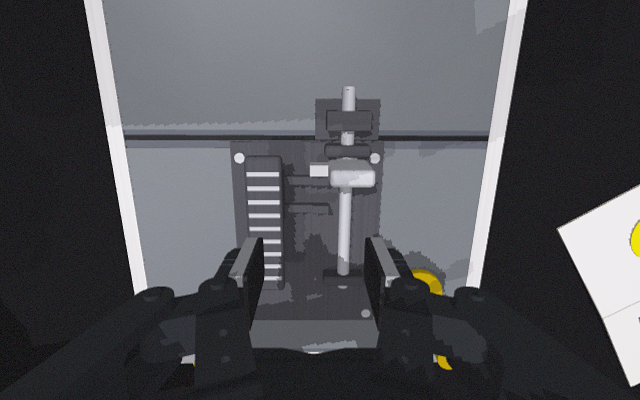

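The rod end shows past the keeper at (348,90). The dog at (318,170) is beyond the far tooth at (305,182), and the bar is back at its original height. I take the hand well away.

Request:
arm_command --plan '[[[-0.02,0,0,0,0,0,0.046],[-0.025,0,0,0,0,0,0.046],[-0.025,0,0,0,0,0,0.046],[-0.025,0,0,0,0,0,0.046],[-0.02,0,0,0,0,0,0.046],[0,0,0,0,0,0,0.046],[0,0,0,0,0,0,0.046]]]'

```text
t: 13.43
tool_pos: [0.522, -0.0218, 0.3434]
tool_rot: [1.388, 1.069, -1.426]
contact_force: [-0.8, -0.5, -1.1]
opening: 0.0459
```

```bash
python3 st.py; python3 look.py w7; python3 - <<'E'
from h import *
np.set_printoptions(precision=4,suppress=True)
M,im=snap("side")
for t in ("post","girder"):
    r=mark_of("side",t)[0]; print(t,w(M,r["at"]),r["conf"])
cv2.imwrite("pics/s7c.png",cv2.resize(im[160:300,240:400,::-1],None,fx=4,fy=4,interpolation=cv2.INTER_CUBIC))
E
```

```text
t 13.4333 pos [ 0.522  -0.0218  0.3434] case dx,dy mm from mid -0.9978046049863762 23.7972240967559 yaw -15.611076578111412 tilt fix deg [0.9297 0.7856] F [-0.8303 -0.5256 -1.1112] Fcase -0.6603084662887148 -0.7277764431588726 op 0.04587695450061177
wrist bar [ 0.486  -0.034   0.1513] 0.94 case dxdy from lug0 -62.43477107227176 2.5026302838575734
wrist lug [ 0.5535 -0.012   0.168 ] 0.74 case dxdy from lug0 -3.1931542498896315 41.65310634968168
side bar [ 0.4855 -0.0375  0.1517] 0.91 case dxdy from lug0 -61.95838020658334 -1.066861700553056
side lug [ 0.5573 -0.0168  0.1696] 0.59 case dxdy from lug0 1.696306333554266 38.062562892676915
post [ 0.5924 -0.147   0.1216] 0.73
girder [0.5502 0.1518 0.1187] 0.71
```

View pics/s7c.png

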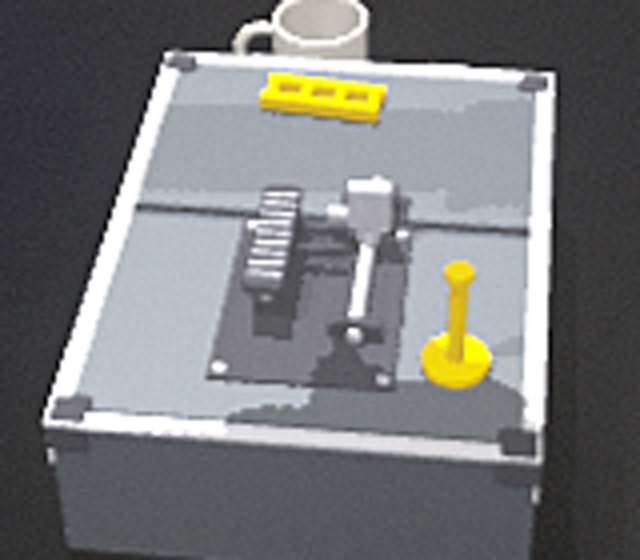

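The side view shows the lug forward at (370,205) and the bar raised. The post, girder and mug are where they were, and the hand is clear.

```bash
python3 -c "
from station import finish_job
print(finish_job())"
```

```text
the job is handed in; nothing more can be done
None
```

The lid is locked and the job is handed in. One fingertip held the catch bar about 9–10 mm down while the other pushed the lug until the bolt stopped at its end. Then I eased off, rose straight up and took the hand away, at about 13.5 s of the 35 s.

**Last checks:**
- **Bolt:** the lug measured 38 mm (side camera) and 42 mm (wrist camera) ahead of its start, against 40 mm for home. It stopped dead with the push force rising to about 12–14 N. The rod end shows past the keeper, and the dog is past the far tooth.
- **Catch:** the bar is back at its starting height, about 0.151–0.152 m in both cameras.
- **Surroundings:** the post and girder measured where they started, within camera error. The mug was still in its place in the picture. I did not measure the star again.
- **Hand:** it is about 17 cm above the lug, with only sensor noise left in the force reading.

**Disagreements:**
- **Bar depth:** while it was pressed, the cameras differed by several mm, so I judged the depth by force and tool height.
- **Drift:** the hand drifted about 4 mm sideways during the push, still well on the bar and the lug.

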